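Slip test of two cartons on a parcel-counter tilt ramp

ROBOT

A 6-joint arm with a two-finger parallel gripper is mounted at the origin on the work surface. World frame = base frame: x ahead of the robot, y to its left, z up, the work surface at z = 0. Lengths are in m, angles in rad, forces in N, time in s.
With the tool pointing down it reaches from about 0.275 to 0.825 m from the base axis. Payload 5.2 kg.
Tool frame: the origin (TCP) lies on the centre line of the jaws, within the pads' length; the fingertips stand 8 mm ahead of it and the grasp point (between the pads) lies 11 mm behind it; z points along the fingers, y is the line along which they close (so a half turn about z gives the same grasp; the last joint's range is limited). The gripper opens to 93 mm and grips with 3 to 60 N. Pads are 15 mm wide; open, the fingers measure 128 mm over their backs; the gripper's body (75 mm by 188 mm) begins 65 mm behind the grasp point.
Start: joints at [-1.543, 0.259, 1.535, -0, 1.348, -0.203], TCP at [0.126, -0.535, 0.227] pointing down, gripper open.
Joint ranges: [-3.14, 3.14], [-0.91, 2.08], [0.19, 2.58], [-1.22, 4.36], [0.22, 2.71], [-3.12, 3.12]. Speed limits (rad/s): [2.57, 2.57, 3.14, 3.14, 3.14, 3.14].

INTERFACE

Orientations are given as a rotation vector (axis times angle).
In Python, from station import arm gives the robot as it stands.
- The arm moves only by the shell command python3 -m inch 'ROWS'. ROWS is JSON, a list of rows, each an object of numbers: "dx", "dy", "dz": the shift along the tool's x, y, z normalised to -1 to 1, where 1 is 100 mm; "wx", "wy", "wz": the turn, a rotation vector about the tool's x, y, z normalised to -1 to 1, where 1 is pi/4 rad; "fingers": the opening, from -1 (shut) to 1 (fully open). In form: [{"dx": .., "dy": .., "dz": .., "wx": .., "wy": .., "wz": .., "fingers": ..}, ...]. A call has exactly 8 rows; each row shifts and turns the commanded pose from where the row before left it, along the tool's axes as they then stand; what a row does not reach is not made up. A row lasts 1/8 s, in which the tool goes at most 62.5 mm and 10.7 degrees, less where a joint would pass 70% of its speed; a pose out of reach is approached as far as the arm can. A call with a number of a shift or a turn outside -1 to 1 is refused whole. A call with a gripper value outside its range is refused whole. The fingers move at their own pace and stop on an object; the grip force is fixed at half the most. Time passes only in rows, so rows that do not move let the fingers close, or fill a call up. It gives the time, the measured TCP pose, the force, the opening and the grip force at its end, in the units of the state.
- arm.get_obs(): the state, without advancing time (a new reading comes with each control period).
- arm.camera(name): name is "scene" or "top"; returns (picture, depth): 420x560x3 uint8, red, green, blue; 420x560 float32, m along the optical axis (not along the pixel's ray), 0 where there is no reading.
- arm.camera_params(name): a dict with "intrinsics" (3x3 intrinsics, pixels), "pose" (4x4, takes a point from camera to world coordinates). Camera axes: x right, y up, looking along -z (the intrinsics and any distortion apply to the point x, -y, -z); pixel columns grow to the right and rows downward; lengths in m; the calibration is good to about 2 mm. A picture is of the moment at which its call begins. camera_params takes no time and is no camera call.
- arm.finish_job(): hands the job in; it is judged then, once.
The state is a dict: "time_s": time; "joints": joint angles; "dq": joint speeds; "joint_torque": joint torques, N m; "eef_pos": TCP position; "tool_rot": TCP orientation; "force": force on the tool from outside, world axes, zero at the start; "moment": the same for the moment, N m; "width": finger opening in m; "grasp_force": force on a finger pad.
Only numpy, scipy, OpenCV 4.12 (cv2) and the standard library are available. Lean on these libraries where they do the work, as an engineer would, in place of code of your own. Each camera call takes 0.05 s, during which the arm holds its last target. There are 200 camera calls.

TASK

Two small packed cartons rest side by side on the tilting ramp of the slip tester: raise the ramp slowly by its yellow bar until the first carton slips down to the black stop, and halt there so that the other stays where it sits. Let go, leaving the ramp standing at that angle (do not lower it again), then note the angle by swinging the red marker arm up until it lies in line with the side of the ramp. Do not touch the cartons, and leave the tape roll, the parcel and the mug alone.

Things in the scene. Friction and masses are not known exactly. Their poses are not given: they have to be found in the camera images.
- tester: The slip tester, fixed to the table at a yaw that varies: blue base plate 200 mm wide (x), 280 mm long (y), 12 mm thick, its origin at table level in the ramp's middle plane, 140 mm from the hinge. y points level from hinge to bar. A white arc with black ticks every 0.1 rad from level, 118 to 152 mm from the hinge axis, stands at x = 101 mm beside the ramp.
- ramp_hinge (a point): Middle of the hinge axis, 50 mm above the table, at the low end of the ramp. x along the hinge axis (towards the side with the white arc and the red marker), y level from the hinge towards the yellow bar, z up. Ramp and marker arm both turn about this x axis.
- ramp (a joint): Ramp angle above level, rad: 0 at the start (on its rest), grows as the bar is raised, at most 0.85. Stiff hinge: it stays where it is let go; raising takes about 8 to 13 N at the bar. Aluminium deck 165 mm wide, 240 mm long, top 5 mm above the hinge axis at 0, a 10 mm steel rail between the two lanes, 16 mm rails at the sides, a yellow strip along the side next to the arc.
- ramp_bar (a point): Middle of the yellow round bar at the ramp's free end: 12 mm thick, parallel to the hinge axis, 130 mm clear between two brackets, 300 mm from the hinge axis, 50 mm over the table at the start; 54 mm free between bar and deck, only the table below. It can turn in the fingers as the ramp rises. Axes of the ramp: x along the bar, y up the deck away from the hinge.
- ramp_stop (a point): Middle of the black stop's upper face, at deck level, 35 mm from the hinge axis up the ramp. The stop crosses both lanes and is 28 mm high. Axes of the ramp: x across, y up the deck, z out of it. A carton against the stop has its origin at y = 40 mm here.
- carton_brown: Brown carton, white tape band, 55 (x) by 80 (y) by 45 mm high, 120 to 195 g, origin at the centre of its underside. Starts on the deck in one lane (x = -38 or +38 mm), 110 to 125 mm up from the stop's face. Slip angles differ and vary by run; either may go first, between 0.34 and 0.56 rad, the other at least 0.09 rad later. A slipping carton slides on to the stop.
- carton_green: Green carton with a brown tape band, same size, weight range and start as the brown one, in the other lane; origin at the centre of its underside.
- marker (a joint): Angle of the red marker arm above level, rad: starts between 0 and 0.18, grows as it is raised, at most 0.85. It turns stiffly about the ramp's hinge axis (1 to 2 N at the knob) and stays where it is left. When it equals the ramp's angle the arm lies in line with the side of the ramp.
- marker_knob (a point): Grip point of the red knob on the marker arm: a round rod 12 mm thick, parallel to the hinge axis and 200 mm from it, reaching from 111 to 178 mm from the ramp's middle plane; this point is at 160 mm. The flat arm, 8 mm high, 5 mm thick, lies at 111 mm. Axes of the arm: x along the rod, outwards, y along the arm away from the hinge. The ramp's side is 75 mm away.
- tape_roll: Amber tape roll lying flat, 104 mm across, 48 mm high; origin at the centre of its underside. Bystander.
- parcel: Brown parcel 140 x 100 x 70 mm with a white band; origin at the centre of its underside. Bystander.
- mug: White mug, 80 mm across, 92 mm high; origin at the centre of its underside. Bystander.
Mind the look-alikes: they are no part of the job. What is shaped like the carton_green but turquoise is not meant.

How it is judged:
On the way, in this order (a step that is already met when the one before it is completed fails the run):
1. one carton has slid down to the stop on the raised ramp while the other has stayed up (((y of carton_brown in the frame of ramp_stop below 0.046 m and y of carton_green in the frame of ramp_stop above 0.085 m) or (y of carton_green in the frame of ramp_stop below 0.046 m and y of carton_brown in the frame of ramp_stop above 0.085 m)) and value of joint ramp above 0.33 rad), for 0.2 s.
2. the tester is let go and the marker arm lies in line with it (all of step 1 and angle between the y axis of marker_knob and the y axis of ramp_bar, either way round below 0.04 rad and contact force between each of the arm, the fingers and tester below 0.3 N), for 0.2 s.
At the end, for the whole second after the job is handed in: Exactly one carton lies against the stop (origin under 46 mm from it along the deck) and the other is still more than 85 mm from it; the ramp stands raised (over 0.33 rad) where the slip occurred and the marker arm is within 0.04 rad of the ramp's angle, both at rest (all of step 1 and angle between the y axis of marker_knob and the y axis of ramp_bar, either way round below 0.04 rad and velocity of joint ramp between -0.03 and 0.03 rad/s and velocity of joint marker between -0.03 and 0.03 rad/s); the robot touches nothing.
It fails at once if both cartons have slipped (y of each of carton_brown, carton_green in the frame of ramp_stop below 0.085 m).
It fails at once if the ramp is lowered again after a carton has slipped to the stop (sinking faster than 0.08 rad/s) (y of any of carton_brown, carton_green in the frame of ramp_stop below 0.046 m and velocity of joint ramp below -0.08 rad/s).
It fails at once if the robot pushes a carton (contact force between any of the arm, the fingers and carton_brown above 0.5 N or contact force between any of the arm, the fingers and carton_green above 0.5 N).
It fails at once if a bystander is moved more than 20 mm (distance of any of tape_roll, parcel, mug from where it was at the start of the episode above 0.02 m).
It also fails if it takes over 72 s, if anything falls off the work surface, if the arm or the gripper's body presses on something with over 40 N, if the wrist force passes 120 N, or if a joint passes its speed limit or range.

## Working session

There is one attempt and no reset: what is moved stays moved. The work goes in short steps, Python scripts to look and compute and a shell command to move; the robot and the scene stay as the last step left them, time stands still between calls to the robot, and variables do not carry over. Pictures are saved under pics/ and viewed, at most 10 in all, crops included, and the job is handed in when it is done.

```bash
ls; mkdir -p pics; python3 - <<'E'
from station import arm
import cv2,numpy as np
o=arm.get_obs();print(o)
for n in("scene","top"):
    p,d=arm.camera(n);np.savez(f'/tmp/{n}0.npz',p=p,d=d)
    cv2.imwrite(f'pics/{n}0.png',p[:,:,::-1]);print(arm.camera_params(n))
E
```

```text
pics
{'time_s': 0.0, 'joints': array([-1.54278659e+00,  2.59338181e-01,  1.53606311e+00,  6.00634581e-06,
        1.34800756e+00, -2.02815748e-01]), 'dq': array([-4.61107556e-04, -1.72841147e-04,  1.06114093e-03, -6.39727959e-05,
        2.18413232e-03, -1.13093354e-03]), 'joint_torque': array([ 7.65716977e-04, -4.37305963e+01, -2.83995920e+01,  7.21043791e-02,
        4.14324808e-02, -1.40372499e-04]), 'eef_pos': array([ 0.12583108, -0.53487053,  0.22582831]), 'tool_rot': array([-3.11889621e+00, -3.61565061e-01, -2.58048807e-04]), 'force': array([-0.64770458,  0.12360955,  0.2359559 ]), 'moment': array([-0.00214618, -0.0081775 , -0.09900711]), 'grasp_force': 0.0, 'width': 0.09320463275882634}
{'intrinsics': array([[406.56384729,   0.        , 279.37475726],
       [  0.        , 406.56384729, 219.00755326],
       [  0.        ,   0.        ,   1.        ]]), 'pose': array([[-8.70488096e-01, -4.22261925e-01,  2.52874161e-01,
         9.09841823e-01],
       [ 4.92189469e-01, -7.46779246e-01,  4.47292170e-01,
         5.66194310e-01],
       [-3.32776849e-05,  5.13824508e-01,  8.57895316e-01,
         1.09250134e+00],
       [ 0.00000000e+00,  0.00000000e+00,  0.00000000e+00,
         1.00000000e+00]])}
{'intrinsics': array([[389.80908133,   0.        , 278.56984896],
       [  0.        , 389.80908133, 209.21763813],
       [  0.        ,   0.        ,   1.        ]]), 'pose': array([[-0.00649256,  0.99805689, -0.06197013,  0.54720128],
       [-0.99992558, -0.00711983, -0.00990673,  0.01765518],
       [-0.0103287 ,  0.0619012 ,  0.99802884,  1.32820892],
       [ 0.        ,  0.        ,  0.        ,  1.        ]])}
```

View pics/scene0.png

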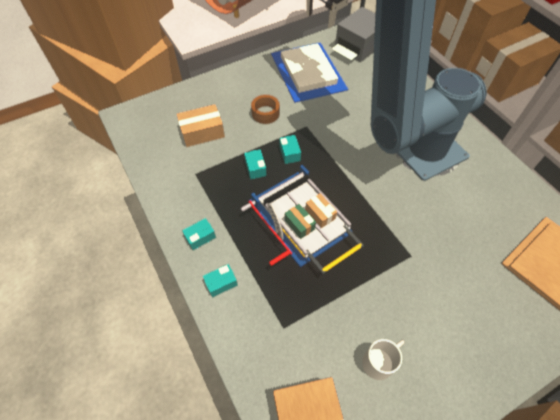

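View pics/top0.png

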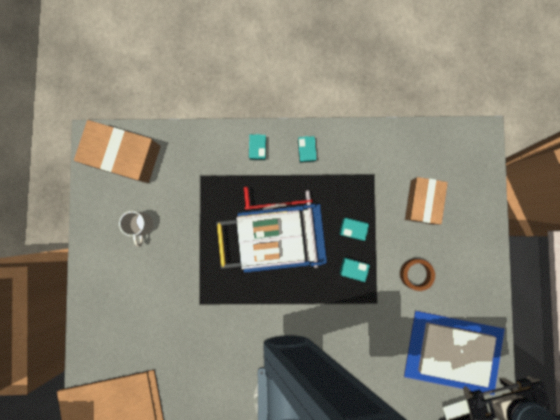

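The pictures show the tester on the black mat. In the top view the yellow bar is at about (222,244) and the red knob at about (248,198), with the hinge to the right, near (315,237). The green carton on the deck is at (266,228) and the brown one at (266,251). The turquoise boxes at (354,229), (354,270), (257,147) and (307,149) are look-alikes, and none of them is on the deck. Next I measure.

```bash
cat > h.py <<'E'
import cv2,numpy as np
from station import arm
def ray(n,uv,z):
    c=arm.camera_params(n);K,T=c["intrinsics"],c["pose"]
    d=np.linalg.inv(K)@[uv[0],uv[1],1];d=T[:3,:3]@(d*[1,-1,-1]);o=T[:3,3]
    return o+d*(z-o[2])/d[2]
def mask(p,lo,hi,roi):
    m=cv2.inRange(cv2.cvtColor(p,cv2.COLOR_RGB2HSV),lo,hi);r=np.zeros_like(m)
    u0,v0,u1,v1=roi;r[v0:v1,u0:u1]=m[v0:v1,u0:u1];return r
def blobs(m,a=15):
    return [(cv2.contourArea(c),cv2.minAreaRect(c),c) for c in cv2.findContours(m,cv2.RETR_EXTERNAL,cv2.CHAIN_APPROX_NONE)[0] if len(c)>a]
E
python3 - <<'E'
from h import *
f=np.load('/tmp/top0.npz');p=f['p']
big=cv2.resize(p[175:290,200:345],None,fx=5,fy=5,interpolation=cv2.INTER_CUBIC);cv2.imwrite('pics/crop.png',big[:,:,::-1])
R=(200,175,345,290)
for nm,lo,hi,z in(('yellow',(22,150,120),(34,255,255),.05),('red',(0,190,90),(5,255,255),.06),('red2',(174,190,90),(180,255,255),.06),('blue',(105,150,60),(120,255,255),.012)):
    m=mask(p,lo,hi,R)
    if nm=='blue':
        pts=cv2.findNonZero(m);b=cv2.boxPoints(cv2.minAreaRect(pts));print(nm,[ray('top',q,z).round(3)[:2] for q in b]);continue
    for a,r,c in blobs(m,8):print(nm,a,r,[ray('top',q,z).round(3)[:2] for q in cv2.boxPoints(r)])
E
```

```text
yellow 136.0 ((220.50001525878906, 244.50003051757812), (39.30397033691406, 4.477668285369873), 84.2894058227539) [array([0.576, 0.235]), array([0.577, 0.22 ]), array([0.449, 0.207]), array([0.448, 0.222])]
red 28.0 ((246.23361206054688, 196.56967163085938), (17.111255645751953, 3.621429681777954), 84.80557250976562) [array([0.696, 0.144]), array([0.697, 0.132]), array([0.641, 0.127]), array([0.64 , 0.139])]
blue [array([0.619, 0.166]), array([ 0.648, -0.108]), array([ 0.446, -0.128]), array([0.418, 0.144])]
```

View pics/crop.png

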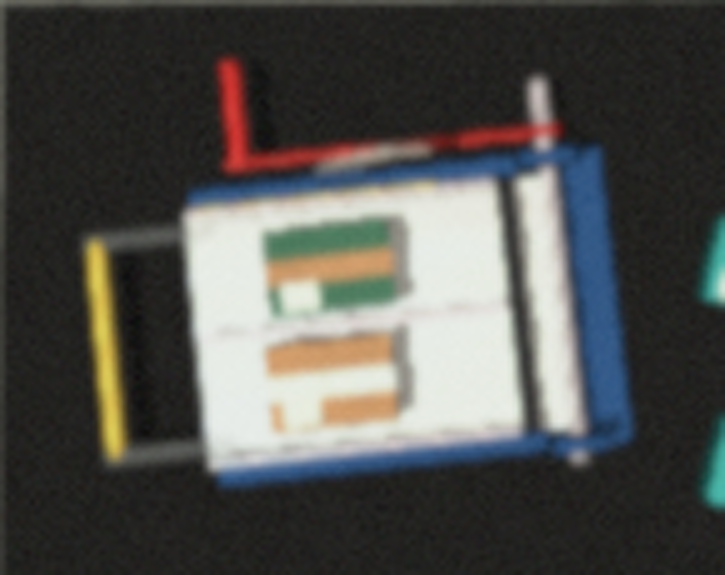

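Everything agrees: hinge rod to bar is about 0.30 m, the yaw is about 0.10 rad, and the knob is 0.20 m from the hinge. The bar is at (0.513, 0.221), the hinge at (0.544, −0.077) and the knob at (0.683, 0.138). I'm moving to above the bar.

```bash
python3 -m inch '[{"wz":0.164,"fingers":-0.05},{"dx":0.2,"dy":-0.3},{"dx":0.3,"dy":-0.463},{"dx":0.3,"dy":-0.463},{"dx":0.3,"dy":-0.463},{"dx":0.3,"dy":-0.463},{"dx":0.3,"dy":-0.463},{"dx":0.3,"dy":-0.463}]'
python3 -m inch '[{"dx":0.3,"dy":-0.463},{"dx":0.3,"dy":-0.463},{"dx":0.3,"dy":-0.463},{"dx":0.3,"dy":-0.463},{"dx":0.3,"dy":-0.463},{"dx":0.3,"dy":-0.463},{"dx":0.3,"dy":-0.463},{"dx":0.3,"dy":-0.463}]'
```

```text
invalid input at $[0]: expected keys dx, dy, dz, wx, wy, wz, fingers
invalid input at $[0]: expected keys dx, dy, dz, wx, wy, wz, fingers
```

```bash
python3 -m inch '[{"dx":0,"dy":0,"dz":0,"wx":0,"wy":0,"wz":0.164,"fingers":-0.05},{"dx":0.2,"dy":-0.3,"dz":0,"wx":0,"wy":0,"wz":0,"fingers":-0.05},{"dx":0.3,"dy":-0.463,"dz":0,"wx":0,"wy":0,"wz":0,"fingers":-0.05},{"dx":0.3,"dy":-0.463,"dz":0,"wx":0,"wy":0,"wz":0,"fingers":-0.05},{"dx":0.3,"dy":-0.463,"dz":0,"wx":0,"wy":0,"wz":0,"fingers":-0.05},{"dx":0.3,"dy":-0.463,"dz":0,"wx":0,"wy":0,"wz":0,"fingers":-0.05},{"dx":0.3,"dy":-0.463,"dz":0,"wx":0,"wy":0,"wz":0,"fingers":-0.05},{"dx":0.3,"dy":-0.463,"dz":0,"wx":0,"wy":0,"wz":0,"fingers":-0.05}]'
python3 -m inch '[{"dx":0.3,"dy":-0.463,"dz":0,"wx":0,"wy":0,"wz":0,"fingers":-0.05},{"dx":0.3,"dy":-0.463,"dz":0,"wx":0,"wy":0,"wz":0,"fingers":-0.05},{"dx":0.3,"dy":-0.463,"dz":0,"wx":0,"wy":0,"wz":0,"fingers":-0.05},{"dx":0.3,"dy":-0.463,"dz":0,"wx":0,"wy":0,"wz":0,"fingers":-0.05},{"dx":0.3,"dy":-0.463,"dz":0,"wx":0,"wy":0,"wz":0,"fingers":-0.05},{"dx":0.3,"dy":-0.463,"dz":0,"wx":0,"wy":0,"wz":0,"fingers":-0.05},{"dx":0.3,"dy":-0.463,"dz":0,"wx":0,"wy":0,"wz":0,"fingers":-0.05},{"dx":0.3,"dy":-0.463,"dz":0,"wx":0,"wy":0,"wz":0,"fingers":-0.05}]'
```

```text
time_s: 1.1
eef_pos: [0.2938, -0.2071, 0.2265]
tool_rot: [-3.138, -0.159, -0.0]
force: [1.3, -0.7, 0.2]
width: 0.044
grasp_force: 0.0
time_s: 2.1
eef_pos: [0.4949, 0.1859, 0.2263]
tool_rot: [3.137, 0.161, -0.001]
force: [-0.0, -0.2, 0.2]
width: 0.044
grasp_force: 0.0
```

```bash
python3 -m inch '[{"dx":0.217,"dy":-0.35,"dz":0,"wx":0,"wy":0,"wz":0,"fingers":-0.05},{"dx":0,"dy":0,"dz":0.4,"wx":0,"wy":0,"wz":0,"fingers":-0.05},{"dx":0,"dy":0,"dz":0.4,"wx":0,"wy":0,"wz":0,"fingers":-0.05},{"dx":0,"dy":0,"dz":0.4,"wx":0,"wy":0,"wz":0,"fingers":-0.05},{"dx":0,"dy":0,"dz":0.1,"wx":0,"wy":0,"wz":0,"fingers":-0.05},{"dx":0,"dy":0,"dz":0,"wx":0,"wy":0,"wz":0,"fingers":-0.05},{"dx":0,"dy":0,"dz":0,"wx":0,"wy":0,"wz":0,"fingers":-0.05},{"dx":0,"dy":0,"dz":0,"wx":0,"wy":0,"wz":0,"fingers":-0.05}]'
python3 - <<'E'
from h import *
p,d=arm.camera('scene')
cv2.imwrite('pics/s1.png',cv2.resize(p[150:300,220:400],None,fx=4,fy=4,interpolation=cv2.INTER_CUBIC)[:,:,::-1])
E
```

```text
time_s: 3.1
eef_pos: [0.5136, 0.2213, 0.0983]
tool_rot: [-3.137, -0.16, -0.005]
force: [-0.3, 0.1, -0.0]
width: 0.0441
grasp_force: 0.0
```

View pics/s1.png

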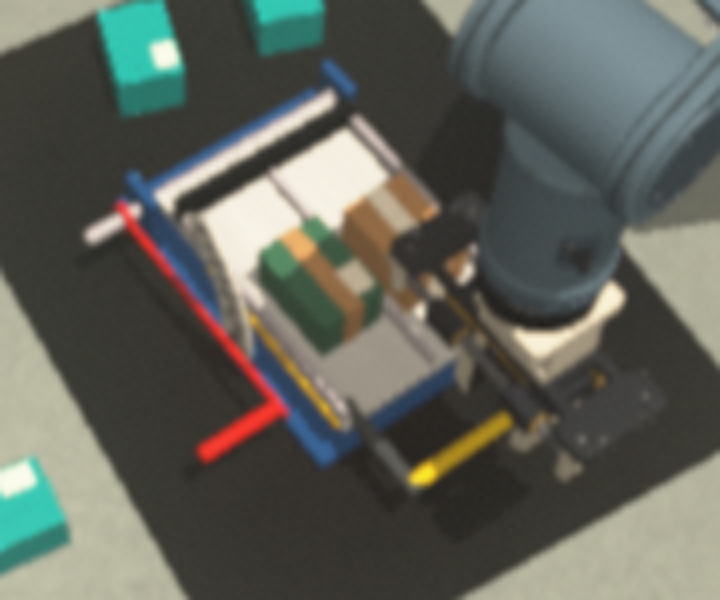

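The crop shows the open fingertips at about (465,375) and (568,465), astride the line of the bar from (420,480) to (510,420). The palm is clear of the cartons. I'm descending and closing.

```bash
python3 -m inch '[{"dx":0,"dy":0,"dz":0.2,"wx":0,"wy":0,"wz":0,"fingers":-0.05},{"dx":0,"dy":0,"dz":0.2,"wx":0,"wy":0,"wz":0,"fingers":-0.05},{"dx":0,"dy":0,"dz":0.19,"wx":0,"wy":0,"wz":0,"fingers":-0.05},{"dx":0,"dy":0,"dz":0,"wx":0,"wy":0,"wz":0,"fingers":-1},{"dx":0,"dy":0,"dz":0,"wx":0,"wy":0,"wz":0,"fingers":-1},{"dx":0,"dy":0,"dz":0,"wx":0,"wy":0,"wz":0,"fingers":-1},{"dx":0,"dy":0,"dz":0,"wx":0,"wy":0,"wz":0,"fingers":-1},{"dx":0,"dy":0,"dz":0,"wx":0,"wy":0,"wz":0,"fingers":-1}]'
```

```text
time_s: 4.15
eef_pos: [0.5136, 0.2183, 0.0387]
tool_rot: [3.133, 0.161, 0.002]
force: [1.3, -12.0, 3.3]
width: 0.0112
grasp_force: 30.0
```

```bash
python3 -m inch '[{"dx":0,"dy":0.03,"dz":-0.02,"wx":0,"wy":0,"wz":0,"fingers":-1},{"dx":0,"dy":0.001,"dz":-0.056,"wx":0,"wy":0,"wz":0,"fingers":-1},{"dx":0,"dy":0.002,"dz":-0.056,"wx":0,"wy":0,"wz":0,"fingers":-1},{"dx":0,"dy":0.003,"dz":-0.056,"wx":0,"wy":0,"wz":0,"fingers":-1},{"dx":0,"dy":0.004,"dz":-0.056,"wx":0,"wy":0,"wz":0,"fingers":-1},{"dx":0,"dy":0.005,"dz":-0.056,"wx":0,"wy":0,"wz":0,"fingers":-1},{"dx":0,"dy":0.006,"dz":-0.056,"wx":0,"wy":0,"wz":0,"fingers":-1},{"dx":0,"dy":0.007,"dz":-0.056,"wx":0,"wy":0,"wz":0,"fingers":-1}]'
```

```text
time_s: 5.15
eef_pos: [0.5137, 0.2156, 0.0787]
tool_rot: [-3.137, -0.16, -0.002]
force: [5.3, 0.9, -11.7]
width: 0.011
grasp_force: 30.0
```

```bash
python3 -m inch '[{"dx":0,"dy":0.009,"dz":-0.06,"wx":0,"wy":0,"wz":0,"fingers":-1},{"dx":0,"dy":0.010,"dz":-0.06,"wx":0,"wy":0,"wz":0,"fingers":-1},{"dx":0,"dy":0.011,"dz":-0.06,"wx":0,"wy":0,"wz":0,"fingers":-1},{"dx":0,"dy":0.0125,"dz":-0.06,"wx":0,"wy":0,"wz":0,"fingers":-1},{"dx":0,"dy":0.014,"dz":-0.06,"wx":0,"wy":0,"wz":0,"fingers":-1},{"dx":0,"dy":0.015,"dz":-0.06,"wx":0,"wy":0,"wz":0,"fingers":-1},{"dx":0,"dy":0.015,"dz":-0.05,"wx":0,"wy":0,"wz":0,"fingers":-1},{"dx":0,"dy":0.012,"dz":-0.035,"wx":0,"wy":0,"wz":0,"fingers":-1}]'
cat > look.py <<'E'
from h import *
import sys
o=arm.get_obs();th=np.arcsin((o['eef_pos'][2]-.0387)/.3);print('theta',th.round(4),'t',o['time_s'],'F',o['force'].round(1))
p,d=arm.camera('scene')
h=cv2.cvtColor(p,cv2.COLOR_RGB2HSV)
c=arm.camera_params('scene');K,T=c["intrinsics"],c["pose"]
v,u=np.mgrid[150:300,230:370];v=v.ravel();u=u.ravel();z=d[v,u]
q=np.stack([(u-K[0,2])/K[0,0]*z,-(v-K[1,2])/K[1,1]*z,-z],1)@T[:3,:3].T+T[:3,3]
ex=np.array([.9948,.1018,0]);ey=np.array([-.1018,.9948,0]);H=np.array([.544,-.080,.05])
r=q-H;X=r@ex;Y=r@ey;Z=r[:,2];a=Y*np.cos(th)+Z*np.sin(th);b=-Y*np.sin(th)+Z*np.cos(th)
for nm,s in(('brown/-x',-1),('green/+x',1)):
    m=(np.abs(X-s*.038)<.018)&(b>.043)&(b<.058)&(a>.03)&(a<.21)
    if m.sum()>5:print(nm,m.sum(),'origin y from stop ~',((np.percentile(a[m],4)+np.percentile(a[m],96))/2-.035).round(3),np.percentile(a[m],[4,96]).round(3)-.035)
    else:print(nm,m.sum())
if len(sys.argv)>1:cv2.imwrite(sys.argv[1],cv2.resize(p[130:300,220:400],None,fx=4,fy=3.5,interpolation=cv2.INTER_CUBIC)[:,:,::-1])
E
python3 look.py pics/s2.png
```

```text
time_s: 6.15
eef_pos: [0.5146, 0.2065, 0.1233]
tool_rot: [-3.136, -0.16, -0.002]
force: [4.4, 4.5, -9.7]
width: 0.0113
grasp_force: 30.0
theta 0.286 t 6.15 F [ 4.4  4.5 -9.7]
brown/-x 156 origin y from stop ~ 0.108 [0.084 0.133]
green/+x 271 origin y from stop ~ 0.116 [0.078 0.154]
```

View pics/s2.png

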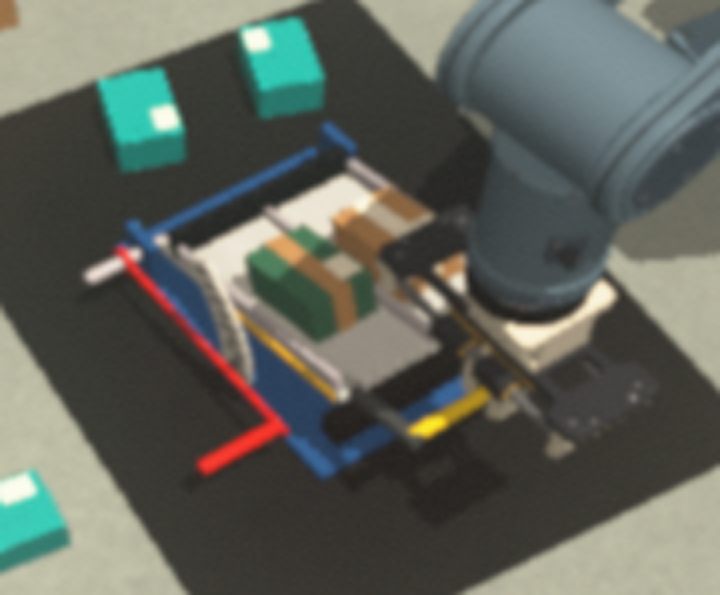

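The crop shows both cartons still up, green at (310,290) and brown at (380,230). The fingers hold the bar at about (490,390), and theta is 0.286. I'll continue slowly.

```bash
python3 -m inch '[{"dx":0,"dy":0.006,"dz":-0.018,"wx":0,"wy":0,"wz":0,"fingers":-1},{"dx":0,"dy":0.006,"dz":-0.018,"wx":0,"wy":0,"wz":0,"fingers":-1},{"dx":0,"dy":0.006,"dz":-0.018,"wx":0,"wy":0,"wz":0,"fingers":-1},{"dx":0,"dy":0.006,"dz":-0.018,"wx":0,"wy":0,"wz":0,"fingers":-1},{"dx":0,"dy":0.006,"dz":-0.018,"wx":0,"wy":0,"wz":0,"fingers":-1},{"dx":0,"dy":0.006,"dz":-0.018,"wx":0,"wy":0,"wz":0,"fingers":-1},{"dx":0,"dy":0.006,"dz":-0.018,"wx":0,"wy":0,"wz":0,"fingers":-1},{"dx":0,"dy":0.006,"dz":-0.018,"wx":0,"wy":0,"wz":0,"fingers":-1}]' && python3 look.py
```

```text
time_s: 7.2
eef_pos: [0.5151, 0.2021, 0.1376]
tool_rot: [-3.135, -0.16, -0.002]
force: [5.4, 4.4, -9.4]
width: 0.0113
grasp_force: 30.0
theta 0.3361 t 7.2 F [ 5.4  4.4 -9.4]
brown/-x 131 origin y from stop ~ 0.105 [0.083 0.126]
green/+x 255 origin y from stop ~ 0.116 [0.078 0.154]
```

```bash
python3 -m inch '[{"dx":0,"dy":0.004,"dz":-0.012,"wx":0,"wy":0,"wz":0,"fingers":-1},{"dx":0,"dy":0.004,"dz":-0.012,"wx":0,"wy":0,"wz":0,"fingers":-1},{"dx":0,"dy":0.004,"dz":-0.012,"wx":0,"wy":0,"wz":0,"fingers":-1},{"dx":0,"dy":0.004,"dz":-0.012,"wx":0,"wy":0,"wz":0,"fingers":-1},{"dx":0,"dy":0.005,"dz":-0.012,"wx":0,"wy":0,"wz":0,"fingers":-1},{"dx":0,"dy":0.005,"dz":-0.012,"wx":0,"wy":0,"wz":0,"fingers":-1},{"dx":0,"dy":0,"dz":0,"wx":0,"wy":0,"wz":0,"fingers":-1},{"dx":0,"dy":0,"dz":0,"wx":0,"wy":0,"wz":0,"fingers":-1}]' && python3 look.py
```

```text
time_s: 8.25
eef_pos: [0.5153, 0.1995, 0.145]
tool_rot: [-3.135, -0.16, -0.002]
force: [5.0, 5.2, -8.1]
width: 0.0113
grasp_force: 30.0
theta 0.362 t 8.25 F [ 5.   5.2 -8.1]
brown/-x 118 origin y from stop ~ 0.104 [0.082 0.125]
green/+x 251 origin y from stop ~ 0.116 [0.078 0.154]
```

```bash
python3 -m inch '[{"dx":0,"dy":0.004,"dz":-0.012,"wx":0,"wy":0,"wz":0,"fingers":-1},{"dx":0,"dy":0.005,"dz":-0.012,"wx":0,"wy":0,"wz":0,"fingers":-1},{"dx":0,"dy":0.004,"dz":-0.012,"wx":0,"wy":0,"wz":0,"fingers":-1},{"dx":0,"dy":0.005,"dz":-0.012,"wx":0,"wy":0,"wz":0,"fingers":-1},{"dx":0,"dy":0.005,"dz":-0.012,"wx":0,"wy":0,"wz":0,"fingers":-1},{"dx":0,"dy":0.005,"dz":-0.012,"wx":0,"wy":0,"wz":0,"fingers":-1},{"dx":0,"dy":0,"dz":0,"wx":0,"wy":0,"wz":0,"fingers":-1},{"dx":0,"dy":0,"dz":0,"wx":0,"wy":0,"wz":0,"fingers":-1}]' && python3 look.py
```

```text
time_s: 9.3
eef_pos: [0.5156, 0.1968, 0.1521]
tool_rot: [-3.135, -0.16, -0.002]
force: [5.0, 4.8, -8.3]
width: 0.0114
grasp_force: 30.0
theta 0.3878 t 9.3 F [ 5.   4.8 -8.3]
brown/-x 109 origin y from stop ~ 0.101 [0.082 0.12 ]
green/+x 240 origin y from stop ~ 0.116 [0.078 0.154]
```

```bash
python3 -m inch '[{"dx":0,"dy":0.005,"dz":-0.0115,"wx":0,"wy":0,"wz":0,"fingers":-1},{"dx":0,"dy":0.005,"dz":-0.0115,"wx":0,"wy":0,"wz":0,"fingers":-1},{"dx":0,"dy":0.005,"dz":-0.0115,"wx":0,"wy":0,"wz":0,"fingers":-1},{"dx":0,"dy":0.005,"dz":-0.0115,"wx":0,"wy":0,"wz":0,"fingers":-1},{"dx":0,"dy":0.005,"dz":-0.0115,"wx":0,"wy":0,"wz":0,"fingers":-1},{"dx":0,"dy":0.005,"dz":-0.0115,"wx":0,"wy":0,"wz":0,"fingers":-1},{"dx":0,"dy":0,"dz":0,"wx":0,"wy":0,"wz":0,"fingers":-1},{"dx":0,"dy":0,"dz":0,"wx":0,"wy":0,"wz":0,"fingers":-1}]' && python3 look.py
```

```text
time_s: 10.35
eef_pos: [0.5158, 0.194, 0.1591]
tool_rot: [-3.135, -0.16, -0.002]
force: [4.4, 4.1, -7.0]
width: 0.0105
grasp_force: 30.0
theta 0.413 t 10.35 F [ 4.4  4.1 -7. ]
brown/-x 97 origin y from stop ~ 0.099 [0.082 0.116]
green/+x 236 origin y from stop ~ 0.116 [0.078 0.154]
```

```bash
python3 -m inch '[{"dx":0,"dy":0.005,"dz":-0.0115,"wx":0,"wy":0,"wz":0,"fingers":-1},{"dx":0,"dy":0.005,"dz":-0.0115,"wx":0,"wy":0,"wz":0,"fingers":-1},{"dx":0,"dy":0.005,"dz":-0.0115,"wx":0,"wy":0,"wz":0,"fingers":-1},{"dx":0,"dy":0.005,"dz":-0.0115,"wx":0,"wy":0,"wz":0,"fingers":-1},{"dx":0,"dy":0.005,"dz":-0.0115,"wx":0,"wy":0,"wz":0,"fingers":-1},{"dx":0,"dy":0.006,"dz":-0.0115,"wx":0,"wy":0,"wz":0,"fingers":-1},{"dx":0,"dy":0,"dz":0,"wx":0,"wy":0,"wz":0,"fingers":-1},{"dx":0,"dy":0,"dz":0,"wx":0,"wy":0,"wz":0,"fingers":-1}]' && python3 look.py
```

```text
time_s: 11.4
eef_pos: [0.5162, 0.191, 0.166]
tool_rot: [-3.134, -0.16, -0.002]
force: [4.2, 5.6, -7.7]
width: 0.0111
grasp_force: 30.0
theta 0.4383 t 11.4 F [ 4.2  5.6 -7.7]
brown/-x 81 origin y from stop ~ 0.097 [0.082 0.112]
green/+x 227 origin y from stop ~ 0.116 [0.078 0.154]
```

```bash
python3 -m inch '[{"dx":0,"dy":0.0055,"dz":-0.0113,"wx":0,"wy":0,"wz":0,"fingers":-1},{"dx":0,"dy":0.0055,"dz":-0.0113,"wx":0,"wy":0,"wz":0,"fingers":-1},{"dx":0,"dy":0.0055,"dz":-0.0113,"wx":0,"wy":0,"wz":0,"fingers":-1},{"dx":0,"dy":0.0055,"dz":-0.0113,"wx":0,"wy":0,"wz":0,"fingers":-1},{"dx":0,"dy":0.0055,"dz":-0.0113,"wx":0,"wy":0,"wz":0,"fingers":-1},{"dx":0,"dy":0.0055,"dz":-0.0113,"wx":0,"wy":0,"wz":0,"fingers":-1},{"dx":0,"dy":0,"dz":0,"wx":0,"wy":0,"wz":0,"fingers":-1},{"dx":0,"dy":0,"dz":0,"wx":0,"wy":0,"wz":0,"fingers":-1}]' && python3 look.py
```

```text
time_s: 12.45
eef_pos: [0.5165, 0.1879, 0.1728]
tool_rot: [-3.134, -0.16, -0.002]
force: [4.3, 5.6, -7.1]
width: 0.0112
grasp_force: 30.0
theta 0.4636 t 12.45 F [ 4.3  5.6 -7.1]
brown/-x 70 origin y from stop ~ 0.097 [0.081 0.112]
green/+x 215 origin y from stop ~ 0.116 [0.078 0.154]
```

```bash
python3 -m inch '[{"dx":0,"dy":0.006,"dz":-0.0112,"wx":0,"wy":0,"wz":0,"fingers":-1},{"dx":0,"dy":0.006,"dz":-0.0112,"wx":0,"wy":0,"wz":0,"fingers":-1},{"dx":0,"dy":0.006,"dz":-0.0112,"wx":0,"wy":0,"wz":0,"fingers":-1},{"dx":0,"dy":0.0055,"dz":-0.0112,"wx":0,"wy":0,"wz":0,"fingers":-1},{"dx":0,"dy":0.0055,"dz":-0.0112,"wx":0,"wy":0,"wz":0,"fingers":-1},{"dx":0,"dy":0.006,"dz":-0.0112,"wx":0,"wy":0,"wz":0,"fingers":-1},{"dx":0,"dy":0,"dz":0,"wx":0,"wy":0,"wz":0,"fingers":-1},{"dx":0,"dy":0,"dz":0,"wx":0,"wy":0,"wz":0,"fingers":-1}]' && python3 look.py
```

```text
time_s: 13.5
eef_pos: [0.5168, 0.1846, 0.1796]
tool_rot: [-3.134, -0.16, -0.002]
force: [5.4, 6.1, -7.2]
width: 0.0116
grasp_force: 30.0
theta 0.4888 t 13.5 F [ 5.4  6.1 -7.2]
brown/-x 58 origin y from stop ~ 0.097 [0.081 0.113]
green/+x 205 origin y from stop ~ 0.116 [0.078 0.154]
```

```bash
python3 -m inch '[{"dx":0,"dy":0.006,"dz":-0.011,"wx":0,"wy":0,"wz":0,"fingers":-1},{"dx":0,"dy":0.006,"dz":-0.011,"wx":0,"wy":0,"wz":0,"fingers":-1},{"dx":0,"dy":0.006,"dz":-0.011,"wx":0,"wy":0,"wz":0,"fingers":-1},{"dx":0,"dy":0.006,"dz":-0.011,"wx":0,"wy":0,"wz":0,"fingers":-1},{"dx":0,"dy":0.006,"dz":-0.011,"wx":0,"wy":0,"wz":0,"fingers":-1},{"dx":0,"dy":0.0065,"dz":-0.011,"wx":0,"wy":0,"wz":0,"fingers":-1},{"dx":0,"dy":0,"dz":0,"wx":0,"wy":0,"wz":0,"fingers":-1},{"dx":0,"dy":0,"dz":0,"wx":0,"wy":0,"wz":0,"fingers":-1}]' && python3 look.py
```

```text
time_s: 14.55
eef_pos: [0.5172, 0.1811, 0.1863]
tool_rot: [-3.134, -0.16, -0.003]
force: [4.2, 7.0, -6.9]
width: 0.0111
grasp_force: 30.0
theta 0.5144 t 14.55 F [ 4.2  7.  -6.9]
brown/-x 167 origin y from stop ~ 0.044 [0.007 0.081]
green/+x 201 origin y from stop ~ 0.116 [0.078 0.155]
```

Brown has slipped. I'm halting, holding still and confirming.

```bash
python3 -m inch '[{"dx":0,"dy":0,"dz":0,"wx":0,"wy":0,"wz":0,"fingers":-1},{"dx":0,"dy":0,"dz":0,"wx":0,"wy":0,"wz":0,"fingers":-1},{"dx":0,"dy":0,"dz":0,"wx":0,"wy":0,"wz":0,"fingers":-1},{"dx":0,"dy":0,"dz":0,"wx":0,"wy":0,"wz":0,"fingers":-1},{"dx":0,"dy":0,"dz":0,"wx":0,"wy":0,"wz":0,"fingers":-1},{"dx":0,"dy":0,"dz":0,"wx":0,"wy":0,"wz":0,"fingers":-1},{"dx":0,"dy":0,"dz":0,"wx":0,"wy":0,"wz":0,"fingers":-1},{"dx":0,"dy":0,"dz":0,"wx":0,"wy":0,"wz":0,"fingers":-1}]' && python3 look.py pics/s3.png
```

```text
time_s: 15.6
eef_pos: [0.5172, 0.1811, 0.1863]
tool_rot: [-3.134, -0.16, -0.003]
force: [3.7, 6.7, -6.8]
width: 0.0109
grasp_force: 30.0
theta 0.5142 t 15.6 F [ 3.7  6.7 -6.8]
brown/-x 170 origin y from stop ~ 0.044 [0.005 0.082]
green/+x 206 origin y from stop ~ 0.117 [0.079 0.155]
```

View pics/s3.png

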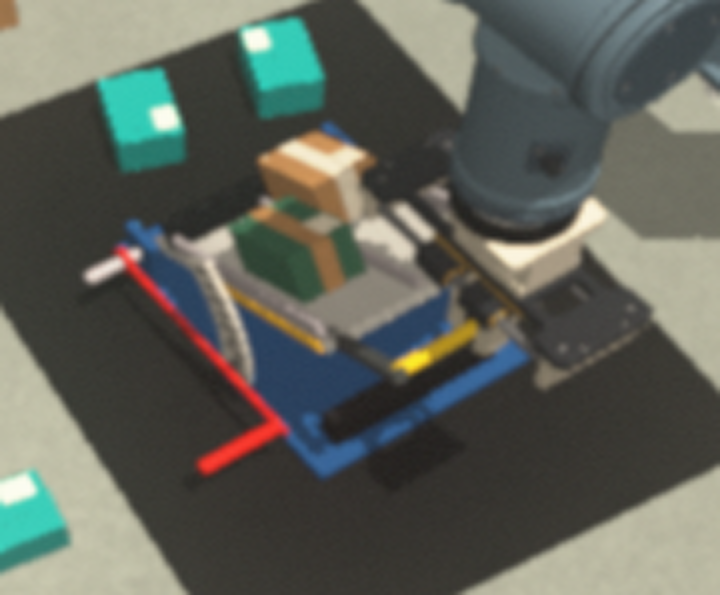

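The crop confirms that brown at (315,175) is down at the stop and green at (300,250) is still up at 0.117 m. I'm releasing and lifting clear, then measuring the knob.

```bash
python3 -m inch '[{"dx":0,"dy":0,"dz":0,"wx":0,"wy":0,"wz":0,"fingers":-0.05},{"dx":0,"dy":0,"dz":0,"wx":0,"wy":0,"wz":0,"fingers":-0.05},{"dx":0,"dy":0,"dz":0,"wx":0,"wy":0,"wz":0,"fingers":-0.05},{"dx":0,"dy":0,"dz":0,"wx":0,"wy":0,"wz":0,"fingers":-0.05},{"dx":0,"dy":0,"dz":-0.1,"wx":0,"wy":0,"wz":0,"fingers":-0.05},{"dx":0,"dy":0,"dz":-0.25,"wx":0,"wy":0,"wz":0,"fingers":-0.05},{"dx":0,"dy":0,"dz":-0.3,"wx":0,"wy":0,"wz":0,"fingers":-0.05},{"dx":0,"dy":0,"dz":-0.2,"wx":0,"wy":0,"wz":0,"fingers":-0.05}]'
cat > ang.py <<'E'
from h import *
import sys
p,d=arm.camera('scene');c=arm.camera_params('scene');K,T=c["intrinsics"],c["pose"]
ex=np.array([.9948,.1018,0]);ey=np.array([-.1018,.9948,0]);H=np.array([.544,-.080,.05])
R=(220,150,370,310);hv=cv2.cvtColor(p,cv2.COLOR_RGB2HSV)
def pts(m):
    v,u=np.nonzero(m);z=d[v,u];k=z>0;v,u,z=v[k],u[k],z[k]
    q=np.stack([(u-K[0,2])/K[0,0]*z,-(v-K[1,2])/K[1,1]*z,-z],1)@T[:3,:3].T+T[:3,3]-H
    return q@ex,q@ey,q[:,2]
red=mask(p,(0,170,80),(6,255,255),R)|mask(p,(174,170,80),(180,255,255),R)
X,Y,Z=pts(red);k=(X>.125)&(X<.17);print('knob n',k.sum(),'X,Y,Z med',np.median(X[k]).round(3),np.median(Y[k]).round(4),np.median(Z[k]).round(4),'Xmax',X.max().round(3),'angle',np.arctan2(np.median(Z[k])-.004,np.median(Y[k])).round(3))
X,Y,Z=pts(mask(p,(22,150,110),(34,255,255),R));k=np.hypot(Y,Z)>.28;print('bar n',k.sum(),np.median(Y[k]).round(4),np.median(Z[k]).round(4),'angle',np.arctan2(np.median(Z[k])-.004,np.median(Y[k])).round(3))
print(arm.get_obs()['eef_pos'].round(4))
if len(sys.argv)>1:cv2.imwrite(sys.argv[1],cv2.resize(p[130:300,220:400],None,fx=4,fy=3.5,interpolation=cv2.INTER_CUBIC)[:,:,::-1])
E
python3 ang.py
```

```text
time_s: 16.65
eef_pos: [0.5173, 0.1789, 0.2734]
tool_rot: [-3.137, -0.16, -0.004]
force: [-0.0, 1.2, 0.6]
width: 0.0439
grasp_force: 0.0
knob n 81 X,Y,Z med 0.146 0.2029 0.0075 Xmax 0.177 angle 0.017
bar n 153 0.2672 0.148 angle 0.494
[0.5184 0.1791 0.2759]
```

```bash
python3 -m inch '[{"dx":0.2,"dy":0.07,"dz":0,"wx":0,"wy":0,"wz":0,"fingers":-0.05},{"dx":0.4,"dy":0.15,"dz":0,"wx":0,"wy":0,"wz":0,"fingers":-0.05},{"dx":0.4,"dy":0.15,"dz":0,"wx":0,"wy":0,"wz":0,"fingers":-0.05},{"dx":0.4,"dy":0.15,"dz":0,"wx":0,"wy":0,"wz":0,"fingers":-0.05},{"dx":0.19,"dy":0.08,"dz":0,"wx":0,"wy":0,"wz":0,"fingers":-0.05},{"dx":0,"dy":0,"dz":0.3,"wx":0,"wy":0,"wz":0,"fingers":-0.05},{"dx":0,"dy":0,"dz":0.3,"wx":0,"wy":0,"wz":0,"fingers":-0.05},{"dx":0,"dy":0,"dz":0.1,"wx":0,"wy":0,"wz":0,"fingers":-0.05}]'
python3 ang.py pics/s4.png; python3 - <<'E'
from h import *
p,d=arm.camera('scene');c=arm.camera_params('scene');K,T=c["intrinsics"],c["pose"]
v,u=np.mgrid[0:420,0:560];v=v.ravel();u=u.ravel();z=d.ravel();k=z>0
q=(np.stack([(u-K[0,2])/K[0,0]*z,-(v-K[1,2])/K[1,1]*z,-z],1)@T[:3,:3].T+T[:3,3])[k]
e=arm.get_obs()['eef_pos'];w=np.arctan2(e[1],e[0]);s=q[:,0]*np.cos(w)+q[:,1]*np.sin(w)-np.hypot(e[0],e[1]);n=-q[:,0]*np.sin(w)+q[:,1]*np.cos(w)
for a in np.arange(-.30,.08,.04):
    m=(np.abs(s-a)<.02)&(np.abs(n)<.12)&(q[:,2]>.24);
    if m.sum():print(a.round(2),m.sum(),(np.percentile(q[m,2],[1,10,50,99])-e[2]).round(3))
E
```

```text
time_s: 17.7
eef_pos: [0.6799, 0.1352, 0.1985]
tool_rot: [-3.137, -0.16, 0.007]
force: [-0.8, 0.4, 0.5]
width: 0.0441
grasp_force: 0.0
knob n 65 X,Y,Z med 0.148 0.2036 0.0081 Xmax 0.183 angle 0.02
bar n 226 0.2665 0.148 angle 0.495
[0.68   0.1353 0.1983]
-0.3 1949 [0.405 0.435 0.477 0.489]
-0.26 1979 [0.385 0.414 0.46  0.473]
-0.22 1879 [0.375 0.406 0.441 0.457]
-0.18 2517 [0.344 0.362 0.416 0.437]
-0.14 1607 [0.336 0.348 0.394 0.425]
-0.1 1639 [0.329 0.341 0.387 0.419]
-0.06 1514 [0.325 0.34  0.387 0.414]
-0.02 2273 [0.093 0.116 0.384 0.409]
0.02 4806 [0.08  0.109 0.315 0.402]
0.06 587 [0.086 0.309 0.364 0.39 ]
```

View pics/s4.png

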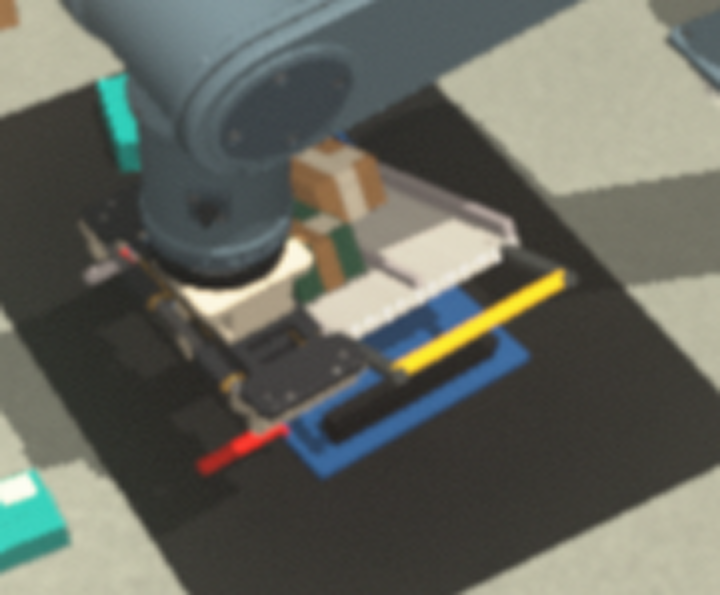

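The crop shows the gripper above the red knob, which is visible at (240,450), with the wrist well clear of the ramp and both cartons. I'm descending and gripping.

```bash
python3 -m inch '[{"dx":0.02,"dy":0,"dz":0.4,"wx":0,"wy":0,"wz":0,"fingers":-0.05},{"dx":0,"dy":0,"dz":0.5,"wx":0,"wy":0,"wz":0,"fingers":-0.05},{"dx":0,"dy":0,"dz":0.4,"wx":0,"wy":0,"wz":0,"fingers":-0.05},{"dx":0,"dy":0,"dz":0.26,"wx":0,"wy":0,"wz":0,"fingers":-0.05},{"dx":0,"dy":0,"dz":0,"wx":0,"wy":0,"wz":0,"fingers":-1},{"dx":0,"dy":0,"dz":0,"wx":0,"wy":0,"wz":0,"fingers":-1},{"dx":0,"dy":0,"dz":0,"wx":0,"wy":0,"wz":0,"fingers":-1},{"dx":0,"dy":0,"dz":0,"wx":0,"wy":0,"wz":0,"fingers":-1}]'
```

```text
time_s: 18.8
eef_pos: [0.6844, 0.1351, 0.0468]
tool_rot: [3.136, 0.16, 0.005]
force: [-0.6, -0.7, 0.2]
width: 0.0109
grasp_force: 30.0
```

```bash
python3 -m inch '[{"dx":0,"dy":0.002,"dz":-0.06,"wx":0,"wy":0,"wz":0,"fingers":-1},{"dx":0,"dy":0.004,"dz":-0.06,"wx":0,"wy":0,"wz":0,"fingers":-1},{"dx":0,"dy":0.006,"dz":-0.06,"wx":0,"wy":0,"wz":0,"fingers":-1},{"dx":0,"dy":0.0075,"dz":-0.06,"wx":0,"wy":0,"wz":0,"fingers":-1},{"dx":0,"dy":0.0095,"dz":-0.06,"wx":0,"wy":0,"wz":0,"fingers":-1},{"dx":0,"dy":0.011,"dz":-0.06,"wx":0,"wy":0,"wz":0,"fingers":-1},{"dx":0,"dy":0.013,"dz":-0.06,"wx":0,"wy":0,"wz":0,"fingers":-1},{"dx":0,"dy":0.015,"dz":-0.06,"wx":0,"wy":0,"wz":0,"fingers":-1}]'
python3 ang.py
```

```text
time_s: 19.8
eef_pos: [0.6847, 0.1288, 0.0937]
tool_rot: [-3.137, -0.16, -0.003]
force: [5.1, -1.8, -3.4]
width: 0.0107
grasp_force: 30.0
knob n 0 X,Y,Z med nan nan nan Xmax 0.11 angle nan
bar n 227 0.2664 0.1481 angle 0.496
[0.6848 0.1285 0.0945]
  return _methods._mean(a, axis=axis, dtype=dtype,
  ret = ret.dtype.type(ret / rcount)
```

```bash
python3 -m inch '[{"dx":0,"dy":0.0165,"dz":-0.059,"wx":0,"wy":0,"wz":0,"fingers":-1},{"dx":0,"dy":0.0185,"dz":-0.058,"wx":0,"wy":0,"wz":0,"fingers":-1},{"dx":0,"dy":0.02,"dz":-0.0575,"wx":0,"wy":0,"wz":0,"fingers":-1},{"dx":0,"dy":0.022,"dz":-0.057,"wx":0,"wy":0,"wz":0,"fingers":-1},{"dx":0,"dy":0.0235,"dz":-0.056,"wx":0,"wy":0,"wz":0,"fingers":-1},{"dx":0,"dy":0.0255,"dz":-0.0555,"wx":0,"wy":0,"wz":0,"fingers":-1},{"dx":0,"dy":0.027,"dz":-0.0545,"wx":0,"wy":0,"wz":0,"fingers":-1},{"dx":0,"dy":0.025,"dz":-0.048,"wx":0,"wy":0,"wz":0,"fingers":-1}]'
python3 -m inch '[{"dx":0,"dy":0,"dz":0,"wx":0,"wy":0,"wz":0,"fingers":-1},{"dx":0,"dy":0,"dz":0,"wx":0,"wy":0,"wz":0,"fingers":-0.3},{"dx":0,"dy":0,"dz":0,"wx":0,"wy":0,"wz":0,"fingers":-0.05},{"dx":0,"dy":0,"dz":0,"wx":0,"wy":0,"wz":0,"fingers":-0.05},{"dx":0,"dy":0,"dz":-0.2,"wx":0,"wy":0,"wz":0,"fingers":-0.05},{"dx":0,"dy":0,"dz":-0.4,"wx":0,"wy":0,"wz":0,"fingers":-0.05},{"dx":0,"dy":0,"dz":-0.5,"wx":0,"wy":0,"wz":0,"fingers":-0.05},{"dx":0,"dy":0,"dz":-0.4,"wx":0,"wy":0,"wz":0,"fingers":-0.05}]'
python3 ang.py pics/s5.png; python3 look.py | tail -2
```

```text
time_s: 20.85
eef_pos: [0.6864, 0.1121, 0.1382]
tool_rot: [-3.136, -0.16, -0.003]
force: [5.7, 1.9, -1.6]
width: 0.0106
grasp_force: 30.0
time_s: 21.85
eef_pos: [0.6854, 0.1111, 0.2896]
tool_rot: [3.137, 0.16, 0.001]
force: [0.6, 0.2, 0.3]
width: 0.0438
grasp_force: 0.0
knob n 67 X,Y,Z med 0.147 0.1799 0.0972 Xmax 0.177 angle 0.478
bar n 225 0.2663 0.1481 angle 0.496
[0.6872 0.1111 0.296 ]
brown/-x 0
green/+x 0
```

View pics/s5.png

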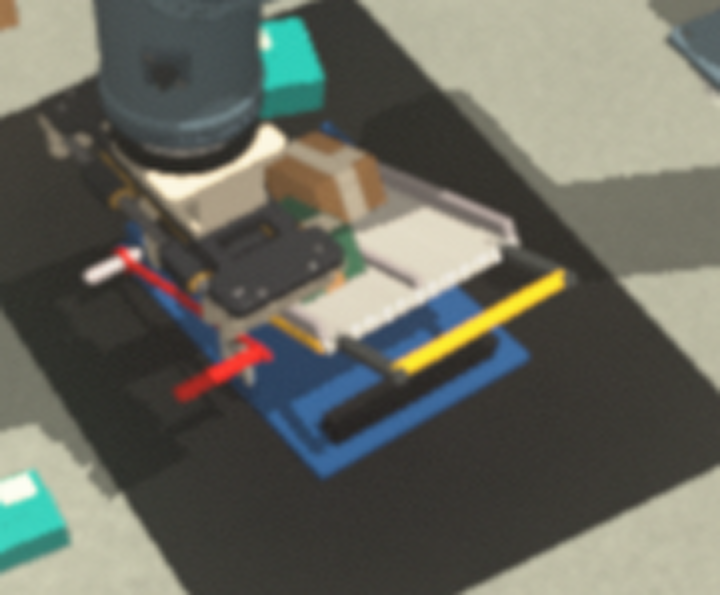

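The marker was released at 0.48 by camera against 0.497 for the ramp. Like-for-like it lags by about 0.015, inside 0.04. The crop shows the knob at (225,370) and brown at the stop. I'm retreating for one unobstructed check.

```bash
python3 -m inch '[{"dx":0,"dy":0.1,"dz":-0.4,"wx":0,"wy":0,"wz":0,"fingers":-0.05},{"dx":0,"dy":0.4,"dz":-0.3,"wx":0,"wy":0,"wz":0,"fingers":-0.05},{"dx":0,"dy":0.5,"dz":0,"wx":0,"wy":0,"wz":0,"fingers":-0.05},{"dx":-0.1,"dy":0.5,"dz":0,"wx":0,"wy":0,"wz":0,"fingers":-0.05},{"dx":-0.1,"dy":0.5,"dz":0,"wx":0,"wy":0,"wz":0,"fingers":-0.05},{"dx":-0.1,"dy":0.5,"dz":0,"wx":0,"wy":0,"wz":0,"fingers":-0.05},{"dx":-0.1,"dy":0.4,"dz":0,"wx":0,"wy":0,"wz":0,"fingers":-0.05},{"dx":0,"dy":0,"dz":0,"wx":0,"wy":0,"wz":0,"fingers":-0.05}]'
python3 ang.py pics/s6.png; sed -i 's/th=np.arcsin.*;print/th=0.505;print/; s/th.round(4)/th/' look.py; python3 look.py
sed "s/'scene'/'top'/g; s/R=(.*);hv/R=(190,170,345,290);hv/" ang.py > ang2.py; python3 ang2.py
```

```text
time_s: 22.95
eef_pos: [0.6742, -0.185, 0.3555]
tool_rot: [-3.137, -0.152, 0.005]
force: [0.0, 0.7, 0.2]
width: 0.0444
grasp_force: 0.0
knob n 74 X,Y,Z med 0.147 0.1801 0.0974 Xmax 0.177 angle 0.478
bar n 226 0.2663 0.1481 angle 0.496
[ 0.6747 -0.1828  0.3559]
theta 0.505 t 23.0 F [ 0.2  0.5 -0.4]
brown/-x 170 origin y from stop ~ 0.043 [0.004 0.081]
green/+x 211 origin y from stop ~ 0.116 [0.078 0.154]
knob n 78 X,Y,Z med 0.145 0.1793 0.0958 Xmax 0.2 angle 0.473
bar n 232 0.2653 0.148 angle 0.497
[ 0.6753 -0.1806  0.3568]
```

View pics/s6.png

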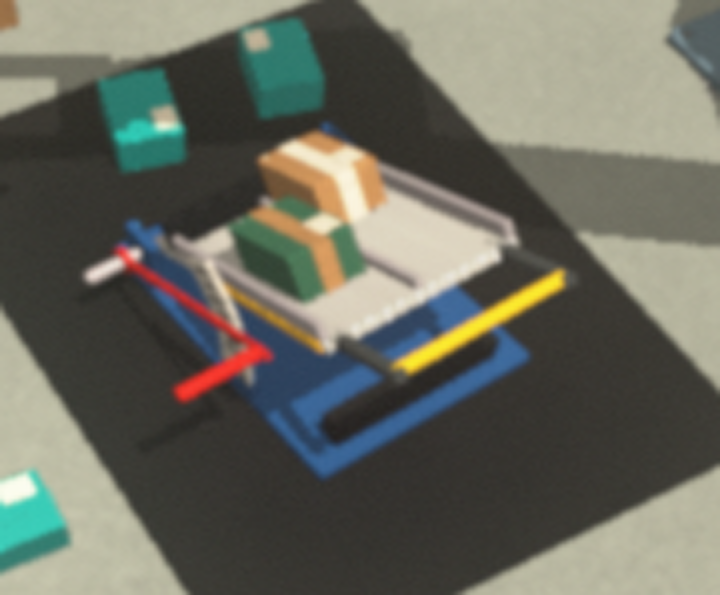

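Both views give the marker as 0.017–0.025 rad low. That's inside the 0.04 limit, but a 0.02 rad nudge buys margin and there's plenty of time. Both cartons are fine: brown is at the stop at (320,175) and green is up at (300,250).

```bash
python3 -m inch '[{"dx":0.07,"dy":-0.3,"dz":0,"wx":0,"wy":0,"wz":0,"fingers":-0.05},{"dx":0.07,"dy":-0.5,"dz":0,"wx":0,"wy":0,"wz":0,"fingers":-0.05},{"dx":0.07,"dy":-0.5,"dz":0,"wx":0,"wy":0,"wz":0,"fingers":-0.05},{"dx":0.07,"dy":-0.5,"dz":0,"wx":0,"wy":0,"wz":0,"fingers":-0.05},{"dx":0.07,"dy":-0.5,"dz":0,"wx":0,"wy":0,"wz":0,"fingers":-0.05},{"dx":0.05,"dy":-0.4,"dz":0,"wx":0,"wy":0,"wz":0,"fingers":-0.05},{"dx":0,"dy":-0.2,"dz":0,"wx":0,"wy":0,"wz":0,"fingers":-0.05},{"dx":0,"dy":0,"dz":0,"wx":0,"wy":0,"wz":0,"fingers":-0.05}]'
```

```text
time_s: 24.1
eef_pos: [0.6851, 0.1131, 0.3577]
tool_rot: [3.137, 0.165, -0.0]
force: [0.0, 0.6, 0.3]
width: 0.0441
grasp_force: 0.0
```

```bash
python3 -m inch '[{"dx":0,"dy":0,"dz":0.4,"wx":0,"wy":0,"wz":0,"fingers":-0.05},{"dx":0,"dy":0,"dz":0.5,"wx":0,"wy":0,"wz":0,"fingers":-0.05},{"dx":0,"dy":0.01,"dz":0.5,"wx":0,"wy":0,"wz":0,"fingers":-0.05},{"dx":0,"dy":0,"dz":0.4,"wx":0,"wy":0,"wz":0,"fingers":-0.05},{"dx":0,"dy":0,"dz":0.3,"wx":0,"wy":0,"wz":0,"fingers":-0.05},{"dx":0,"dy":0,"dz":0.1,"wx":0,"wy":0,"wz":0,"fingers":-0.05},{"dx":0,"dy":0,"dz":0,"wx":0,"wy":0,"wz":0,"fingers":-0.05},{"dx":0,"dy":0,"dz":0,"wx":0,"wy":0,"wz":0,"fingers":-0.05}]'
python3 -m inch '[{"dx":0,"dy":0,"dz":0,"wx":0,"wy":0,"wz":0,"fingers":-1},{"dx":0,"dy":0,"dz":0,"wx":0,"wy":0,"wz":0,"fingers":-1},{"dx":0,"dy":0,"dz":0,"wx":0,"wy":0,"wz":0,"fingers":-1},{"dx":0,"dy":0,"dz":0,"wx":0,"wy":0,"wz":0,"fingers":-1},{"dx":0,"dy":0,"dz":0,"wx":0,"wy":0,"wz":0,"fingers":-1},{"dx":0,"dy":0,"dz":0,"wx":0,"wy":0,"wz":0,"fingers":-1},{"dx":0,"dy":0,"dz":0,"wx":0,"wy":0,"wz":0,"fingers":-1},{"dx":0,"dy":0,"dz":0,"wx":0,"wy":0,"wz":0,"fingers":-1}]'
```

```text
time_s: 25.1
eef_pos: [0.6869, 0.1097, 0.1396]
tool_rot: [3.137, 0.159, 0.005]
force: [0.0, -0.1, -0.1]
width: 0.0437
grasp_force: 0.0
time_s: 26.1
eef_pos: [0.6857, 0.1115, 0.1379]
tool_rot: [-3.136, -0.161, -0.001]
force: [-0.0, 4.8, 2.8]
width: 0.0115
grasp_force: 30.0
```

```bash
python3 -m inch '[{"dx":0,"dy":0.002,"dz":-0.012,"wx":0,"wy":0,"wz":0,"fingers":-1},{"dx":0,"dy":0.003,"dz":-0.012,"wx":0,"wy":0,"wz":0,"fingers":-1},{"dx":0,"dy":0.003,"dz":-0.012,"wx":0,"wy":0,"wz":0,"fingers":-1},{"dx":0,"dy":0.003,"dz":-0.012,"wx":0,"wy":0,"wz":0,"fingers":-1},{"dx":0,"dy":0,"dz":0,"wx":0,"wy":0,"wz":0,"fingers":-1},{"dx":0,"dy":0,"dz":0,"wx":0,"wy":0,"wz":0,"fingers":-1},{"dx":0,"dy":0,"dz":0,"wx":0,"wy":0,"wz":0,"fingers":-1},{"dx":0,"dy":0,"dz":0,"wx":0,"wy":0,"wz":0,"fingers":-1}]'
```

```text
time_s: 27.1
eef_pos: [0.6859, 0.1091, 0.1425]
tool_rot: [-3.137, -0.16, -0.0]
force: [-0.1, 4.4, 0.4]
width: 0.0108
grasp_force: 30.0
```

```bash
python3 -m inch '[{"dx":0,"dy":0,"dz":0,"wx":0,"wy":0,"wz":0,"fingers":-0.3},{"dx":0,"dy":0,"dz":0,"wx":0,"wy":0,"wz":0,"fingers":-0.05},{"dx":0,"dy":0,"dz":0,"wx":0,"wy":0,"wz":0,"fingers":-0.05},{"dx":0,"dy":0,"dz":0,"wx":0,"wy":0,"wz":0,"fingers":-0.05},{"dx":0,"dy":0,"dz":-0.2,"wx":0,"wy":0,"wz":0,"fingers":-0.05},{"dx":0,"dy":0,"dz":-0.5,"wx":0,"wy":0,"wz":0,"fingers":-0.05},{"dx":0,"dy":0,"dz":-0.5,"wx":0,"wy":0,"wz":0,"fingers":-0.05},{"dx":0,"dy":0,"dz":-0.5,"wx":0,"wy":0,"wz":0,"fingers":-0.05}]'
python3 -m inch '[{"dx":0,"dy":0.1,"dz":-0.4,"wx":0,"wy":0,"wz":0,"fingers":-0.05},{"dx":0,"dy":0.4,"dz":-0.1,"wx":0,"wy":0,"wz":0,"fingers":-0.05},{"dx":0,"dy":0.5,"dz":0,"wx":0,"wy":0,"wz":0,"fingers":-0.05},{"dx":-0.1,"dy":0.5,"dz":0,"wx":0,"wy":0,"wz":0,"fingers":-0.05},{"dx":-0.1,"dy":0.5,"dz":0,"wx":0,"wy":0,"wz":0,"fingers":-0.05},{"dx":-0.1,"dy":0.5,"dz":0,"wx":0,"wy":0,"wz":0,"fingers":-0.05},{"dx":-0.1,"dy":0.2,"dz":0,"wx":0,"wy":0,"wz":0,"fingers":-0.05},{"dx":0,"dy":0,"dz":0,"wx":0,"wy":0,"wz":0,"fingers":-0.05}]'
python3 ang.py; python3 look.py; python3 ang2.py
```

```text
time_s: 28.1
eef_pos: [0.6856, 0.1089, 0.314]
tool_rot: [3.137, 0.16, -0.0]
force: [0.2, -0.0, 0.4]
width: 0.044
grasp_force: 0.0
time_s: 29.1
eef_pos: [0.673, -0.1648, 0.3623]
tool_rot: [-3.137, -0.156, 0.0]
force: [0.2, -0.4, 0.9]
width: 0.0441
grasp_force: 0.0
knob n 71 X,Y,Z med 0.147 0.1778 0.1019 Xmax 0.176 angle 0.503
bar n 226 0.2664 0.1484 angle 0.497
[ 0.6734 -0.1632  0.3625]
theta 0.505 t 29.15 F [-0.4  0.7 -0.1]
brown/-x 179 origin y from stop ~ 0.045 [0.008 0.083]
green/+x 212 origin y from stop ~ 0.116 [0.078 0.154]
knob n 81 X,Y,Z med 0.147 0.1765 0.1018 Xmax 0.2 angle 0.506
bar n 228 0.2655 0.1481 angle 0.497
[ 0.6738 -0.1617  0.3627]
```

```bash
python3 -c "
from station import arm
print(arm.finish_job())"
```

```text
the job is handed in; nothing more can be done
None
```

The job is handed in, with no verdict returned. The brown carton slipped to the stop at about 0.51 rad and the green one stayed up at 0.116 m; the ramp was left standing there, and the red marker is within about 0.01 rad of it by both cameras.

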